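# Open the tool chest's dial lock with one number forgotten

### The job

Unlock the tool chest: turn the left and the middle dial until their pointers face the brass studs on their rings. The right dial's stud is lost, so turn that dial slowly anticlockwise until you feel it stop dead as the lock lets go; then slide the bolt fully open to the left and let go. Leave everything else on the bench and the lid where it is.

Things in the scene. Friction and masses are not known exactly. Their poses are not given: they have to be found in the camera images.
- chest: grey steel tool chest, 250 (x) x 480 (y) x 100 mm, fixed; origin at the centre of its underside, hinged back to +x, left to +y, z up. The lid's top is 100 mm above the table. Three dials stand on it in a row, 40 mm behind the middle: left (y = +100 mm), middle (0) and right (-100). The bolt lies along the front, 70 mm before the middle
- lock (a point): middle of the lid's top. Under it a sprung bar presses a pin up at each dial; each disc has a gate under its pointer. When all three gates are over their pins the bar jumps up 8 mm by itself (rings, studs and the bolt's stop rise with it, still below the discs' tops), the dial being turned stops dead, all dials stay locked, and the bolt is free
- dial_1_grip (a point): left dial: black grip bar 44 mm long, 14 wide, 24 tall, upright on a dark disc 64 mm across that turns about a vertical axis. A wedge nose and white line mark its pointer end. Point: on the axis at the bar's mid height, 134 mm above the table (disc top 12 mm below it, bar top 12 mm above). x axis along the bar to the pointer, z up
- dial_2_grip (a point): middle dial: black grip bar 44 mm long, 14 wide, 24 tall, upright on a dark disc 64 mm across that turns about a vertical axis. A wedge nose and white line mark its pointer end. Point: on the axis at the bar's mid height, 134 mm above the table (disc top 12 mm below it, bar top 12 mm above). x axis along the bar to the pointer, z up
- dial_3_grip (a point): right dial: black grip bar 44 mm long, 14 wide, 24 tall, upright on a dark disc 64 mm across that turns about a vertical axis. A wedge nose and white line mark its pointer end. Point: on the axis at the bar's mid height, 134 mm above the table (disc top 12 mm below it, bar top 12 mm above). x axis along the bar to the pointer, z up
- dial_1 (a joint): left dial's angle (rad): 0 when its pointer points to the chest's back (+x), growing anticlockwise seen from above; stops at -1.5 and 1.5. About 0.1 Nm turns it; it stays where it is left
- dial_2 (a joint): middle dial's angle (rad): 0 when its pointer points to the chest's back (+x), growing anticlockwise seen from above; stops at -1.5 and 1.5. About 0.1 Nm turns it; it stays where it is left
- dial_3 (a joint): right dial's angle (rad): 0 when its pointer points to the chest's back (+x), growing anticlockwise seen from above; stops at -1.5 and 1.5. About 0.1 Nm turns it; it stays where it is left. Its stud is lost: its code is unknown, between -0.5 and 0.9, and it starts below -1.2. With the other two on code it stops dead there, with 0.1 rad of play either way; forced on, only the fingers slip
- code_1 (a joint): where the brass stud (7 mm thick, 41 mm from the axis) stands on the 90 mm code ring round the left dial, in rad measured like the dial's angle. The ring cannot be turned. The dial is on its code when its angle equals this to within 0.1 rad
- code_2 (a joint): where the brass stud (7 mm thick, 41 mm from the axis) stands on the 90 mm code ring round the middle dial, in rad measured like the dial's angle. The ring cannot be turned. The dial is on its code when its angle equals this to within 0.1 rad
- bolt (a joint): bolt's travel (m): 0 shut, growing to the chest's left (+y), 0.040 fully open (hard stop). About 2 N slides it; no spring. While locked it meets a solid stop after some 4 mm
- bolt_knob (a point): centre of the bolt's black knob: 20 mm (chest's x) by 16 mm (y) by 24 mm tall, 134 mm above the table, on a 10 mm neck 12 mm high. The bolt's stop, a 12 mm wide steel arm over the bolt (top 24 mm above the lid, 32 when released), is 135 mm to the left of the shut knob
- bushing: flanged brass bushing, 38 mm across and 30 mm tall, standing on the front left corner of the chest's lid; origin under its centre
- rivet_tin: small aluminium tin, 52 mm across and 28 mm tall, standing on the back right corner of the lid; origin under its centre
- mallet: large dead-blow mallet lying on the table left of the chest; origin on the table under the handle's middle
- hammer: wood-handled hammer lying right of the chest; origin under its middle
- jar: glass jar, 64 mm across, 90 mm tall, right behind the chest; origin under its centre
- wrench: steel wrench lying in front of the chest, left; origin under its middle

How it is judged:
At the end, for the whole second after the job is handed in: the bolt is open by more than 35 of its 40 mm and at rest (it can only get there with all three dials on their codes) (value of joint bolt above 0.035 m and velocity of joint bolt between -0.01 and 0.01 m/s); the robot touches nothing.
It fails at once if something else on the bench or the lid moved by more than 30 mm (distance of any of bushing, rivet_tin, mallet, hammer, jar, wrench from where it was at the start of the episode above 0.03 m).
It fails at once if the bushing, tin or jar knocked over (angle between any of bushing, rivet_tin, jar's own z axis and vertical above 0.7 rad).
It also fails if it takes over 67 s, if anything falls off the work surface, if the arm or the gripper's body presses on something with over 40 N, if the wrist force passes 120 N, or if a joint passes its speed limit or range.

### The arm

A 7-joint arm with a two-finger parallel gripper is mounted at the origin on the work surface. World frame = base frame: x ahead of the robot, y to its left, z up, the work surface at z = 0. Lengths are in m, angles in rad, forces in N, time in s.
With the tool pointing down it reaches from about 0.425 to 0.875 m from the base axis. Payload 4.7 kg.
Tool frame: the origin (TCP) lies between the finger pads; the fingertips stand env.tip_extent ahead of it and the grasp point (between the pads) is the TCP (env.tip_extent is the distance from the TCP to the fingertips, in m); z points along the fingers, y is the line along which they close (so a half turn about z gives the same grasp; the last joint's range is limited). The gripper opens to 87 mm and grips with 3 to 60 N. Pads are 19 mm wide; open, the fingers measure 117 mm over their backs; the gripper's body (75 mm by 190 mm) begins 51 mm behind the grasp point.
Start: joints at [-1.263, 0.321, -0.07, 1.45, 0.023, 1.371, -0.057], TCP at [0.188, 0.622, 0.242] pointing down, gripper open.
Joint ranges: [-2.86, 2.86], [-0.3, 2.09], [-1.38, 1.24], [0.06, 2.45], [-1.56, 4.7], [0.09, 2.05], [-2.69, 2.69]. Speed limits (rad/s): [2.57, 2.57, 3.14, 3.14, 3.14, 3.14, 3.14].

### API

Orientations are given as a 3x3 rotation matrix whose columns are the frame's x, y, z axes.
In Python, from workcell import env gives the robot as it stands. The module is installed in compiled form; this text tells all that it offers.
- The arm moves only by the shell command python3 -m inch 'ROWS' [FORCE]. ROWS is JSON, a list of rows, each a list of 7 numbers: the turn, a rotation vector about the world's x, y, z in degrees, then the shift along the world's x, y, z in units of 25 mm (1.0 is 25 mm), then the finger opening in mm, from 0 to 87. In form: [[ax, ay, az, tx, ty, tz, gripper], ...]. A call has 1 to 20 rows; each row is the pose to reach, as a shift and turn from the pose commanded when the call began; what a row does not reach only later rows make up. A row lasts 1/8 s, in which the tool goes at most 62.5 mm and 10.7 degrees, less where a joint would pass 70% of its speed; a pose out of reach is approached as far as the arm can. A call with a gripper value outside its range is refused whole. The fingers move at their own pace and stop on an object; FORCE is the grip in N (left out, the last holds). Time passes only in rows, so rows that repeat a pose let the fingers close. It gives the time, the measured TCP pose, the force, the opening and the grip force at its end, in the units of the state.
- env.get_state(): the state, without advancing time (a new reading comes with each control period).
- env.get_image(name): name is "side" or "top"; returns a dict with "frame" (384x512x3 uint8, red, green, blue), "depth" (384x512 float32, m along the optical axis (not along the pixel's ray), 0 where there is no reading), "mtx" (3x3 intrinsics, pixels), "k1" (the pictures are not rectified: a ray, as slopes to the right and down, at radius r is drawn at 1 + k1 r^2 times it, then the intrinsics apply), "xyz" and "rotation" of the camera in the world. Camera axes: x right, y down, z forward; pixel columns grow to the right and rows downward; lengths in m; the calibration is good to about 2 mm. A picture is of the moment at which its call begins.
- env.close_job(): hands the job in; it is judged then, once.
The state is a dict: "clock": time; "joint_pos": joint angles; "dq": joint speeds; "joint_efforts": joint torques, N m; "position": TCP position; "tcp_rot": TCP orientation; "contact_force": force on the tool from outside, world axes, zero at the start; "torque": the same for the moment, N m; "finger_gap": finger opening in m; "finger_force": force on a finger pad.
Only numpy, scipy, OpenCV 4.12 (cv2) and the standard library are available. Lean on these libraries where they do the work, as an engineer would, in place of code of your own. Each camera call takes 0.05 s, during which the arm holds its last target. There are 200 camera calls.

## Working session

There is one attempt and no reset: what is moved stays moved. The work goes in short steps, Python scripts to look and compute and a shell command to move; the robot and the scene stay as the last step left them, time stands still between calls to the robot, and variables do not carry over. Pictures are saved under pics/ and viewed, at most 10 in all, crops included, and the job is handed in when it is done.

```bash
mkdir -p pics
cat > h.py <<'E'
import numpy as np, cv2
from workcell import env
def get(n):
    im=env.get_image(n); im={k:(np.array(v) if not np.isscalar(v) else v) for k,v in im.items()}; return im
def save(im,p): cv2.imwrite(p,cv2.cvtColor(im['frame'],cv2.COLOR_RGB2BGR))
def ray(im,uv):
    K=im['mtx']; uv=np.atleast_2d(np.array(uv,float))
    d=np.array([im['k1'],0,0,0,0.])
    # model: xd = x(1+k1 r^2)
    p=cv2.undistortPointsIter(uv.reshape(-1,1,2),K,d,None,None,(3,50,1e-9)).reshape(-1,2)
    return np.c_[p,np.ones(len(p))]@np.array(im['rotation']).T
def plane(im,uv,z):
    r=ray(im,uv);c=np.array(im['xyz']); return c+r*((z-c[2])/r[:,2])[:,None]
def proj(im,P):
    R=np.array(im['rotation']);q=(np.atleast_2d(P)-np.array(im['xyz']))@R
    x=q[:,:2]/q[:,2:];r=(x**2).sum(1,keepdims=True);x=x*(1+im['k1']*r)
    return x@im['mtx'][:2,:2].T+im['mtx'][:2,2]
E
python3 - <<'E'
from h import *
for n in('top','side'):
    im=get(n);save(im,f'pics/{n}0.png');print(n,im['xyz'],im['rotation'],im['mtx'],im['k1'])
s=env.get_state();print(s['position'],s['tcp_rot'],s['clock'],env.tip_extent,s['finger_gap'])
E
```

```text
top [0.37331534 0.00489069 1.05692602] [[ 0.00930028 -0.99457158  0.10363818]
 [-0.99986447 -0.00784128  0.01447634]
 [-0.0135851  -0.10375877 -0.99450971]] [[347.96453147   0.         249.217639  ]
 [  0.         347.96453147 192.33416747]
 [  0.           0.           1.        ]] -0.006719256059837707
side [0.18848456 0.79532897 1.16332826] [[-0.94394356 -0.26918312  0.19107855]
 [-0.32975115  0.74203604 -0.58364946]
 [ 0.01532141 -0.61394052 -0.78920358]] [[444.29924463   0.         262.80975335]
 [  0.         444.29924463 189.66174796]
 [  0.           0.           1.        ]] -0.13095838827621986
[0.18814259 0.6216829  0.24056384] [[-9.57156733e-01  2.89570041e-01 -4.22715198e-04]
 [ 2.89570337e-01  9.57155229e-01 -1.69904886e-03]
 [-8.73895847e-05 -1.74866183e-03 -9.99998467e-01]] 0.1 0.019 0.08712661068110159
```

View pics/top0.png

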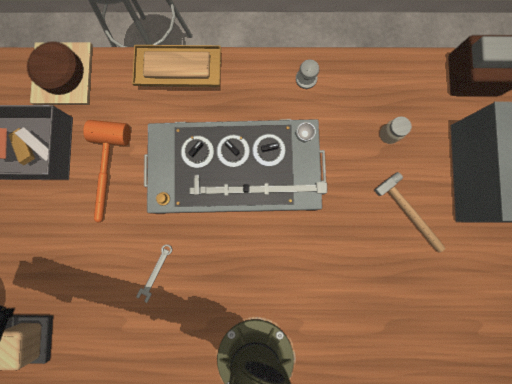

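View pics/side0.png

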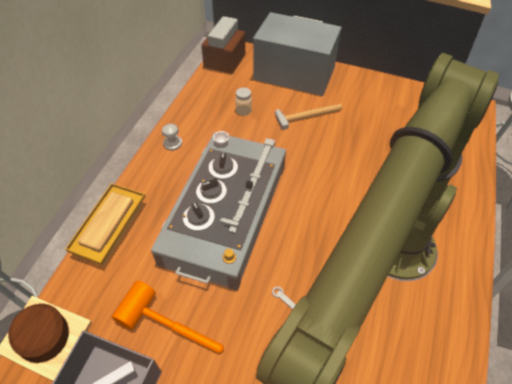

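The top view shows the chest at cols 147–323, rows 121–213. The dials are at about (197,151), (233,151) and (269,150), and the bolt knob is at about (246,188). I need to zoom in on the pointers and studs.

Run:
```python
from h import *
t=cv2.imread('pics/top0.png');s=cv2.imread('pics/side0.png')
a=cv2.resize(t[130:173,175:293],None,fx=6.5,fy=6.5,interpolation=cv2.INTER_CUBIC)
b=cv2.resize(s[145:235,175:255],None,fx=3.2,fy=3.2,interpolation=cv2.INTER_CUBIC)
c=cv2.resize(s[140:240,220:290],None,fx=2.8,fy=2.8,interpolation=cv2.INTER_CUBIC)
W=np.zeros((280+290,768,3),np.uint8);W[:a.shape[0],:a.shape[1]]=a
W[280:280+b.shape[0],:b.shape[1]]=b;W[280:280+c.shape[0],300:300+c.shape[1]]=c
cv2.imwrite('pics/z0.png',W)
```

```text
(no output)
```

View pics/z0.png

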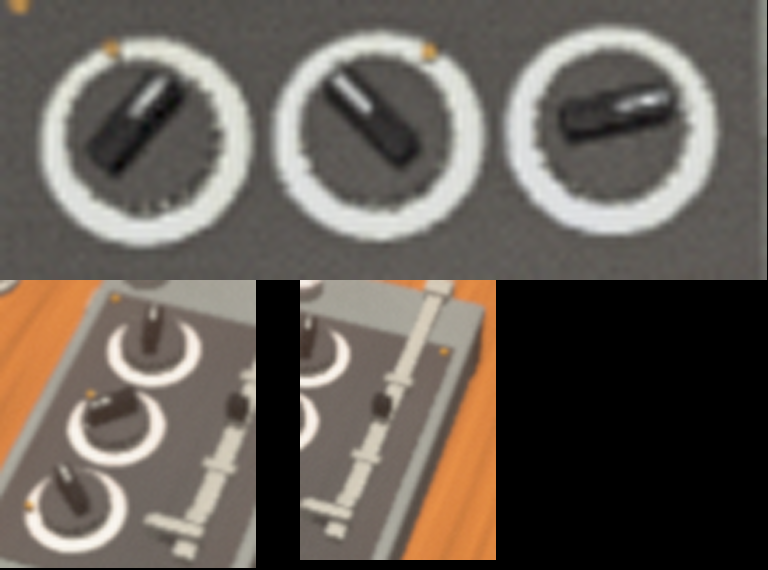

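Zoomed: the left pointer is up-right with its stud up-left. The middle pointer is up-left with its stud up-right. The right pointer faces right, slightly up. Now I'll measure them.

```bash
cat > meas.py <<'E'
from h import *
def blobs(m,amin=3):
    n,l,s,c=cv2.connectedComponentsWithStats(m.astype(np.uint8),connectivity=8)
    return [(s[i,4],c[i],l==i) for i in range(1,n) if s[i,4]>=amin]
def meas(im,cen=None,zr=0.108,verbose=True):
    f=im['frame'].astype(int);hsv=cv2.cvtColor(im['frame'],cv2.COLOR_RGB2HSV)
    C=[];box=(slice(120,215),slice(145,330))
    if cen is None:
        m=np.zeros(f.shape[:2],bool);m[box]=((f.min(2)>165)&(hsv[...,1]<40))[box]
        for a,c,b in blobs(m,150):
            cnt=cv2.findContours(b.astype(np.uint8),cv2.RETR_EXTERNAL,cv2.CHAIN_APPROX_NONE)[0][0]
            h=cv2.convexHull(cnt)[:,0].astype(float);P=plane(im,h,zr)[:,:2]
            (x,y),r=cv2.minEnclosingCircle(P.astype(np.float32));e=cv2.fitEllipse(P.astype(np.float32))
            if verbose: print('ring',a,c.round(1),(x,y,r),e)
            if .04<r<.052:C.append(np.array(e[0]))
        C=sorted(C,key=lambda p:-p[1])
    else: C=cen
    return np.array(C)
if __name__=='__main__':
    im=get('top');C=meas(im);print(C)
    d=(C[0]-C[2]);yaw=np.arctan2(-d[0],d[1]);print('yaw',yaw,'spacing',np.linalg.norm(C[0]-C[1]),np.linalg.norm(C[1]-C[2]))
    f=im['frame'].astype(int);hsv=cv2.cvtColor(im['frame'],cv2.COLOR_RGB2HSV)
    m=np.zeros(f.shape[:2],bool);m[120:215,145:330]=((hsv[...,1]>90)&(f[...,0]>120)&(f[...,0]>f[...,2]+40))[120:215,145:330]
    for a,c,b in blobs(m,1):
        P=plane(im,c,0.111)[0,:2]
        for i in range(3):
            v=P-C[i]
            if np.linalg.norm(v)<.055: print('stud',i,a,c,'r',np.linalg.norm(v),'ang',np.arctan2(v[1],v[0])-yaw)
    # pointer lines and bars
    vv,uu=np.mgrid[0:384,0:512]
    g=f.max(2)
    for i in range(3):
        P=plane(im,np.c_[uu.ravel(),vv.ravel()],0.146)[:,:2]-C[i]
        R=np.hypot(*P.T).reshape(384,512)
        w=np.where((R<.027)&(g>115),g-115,0).ravel().astype(float)
        mu=(P*w[:,None]).sum(0)/w.sum();D=P-mu;S=(D*w[:,None]).T@D
        e=np.linalg.eigh(S)[1][:,1];e*=np.sign(e@mu)
        print('line',i,mu,'pos-ang',np.arctan2(mu[1],mu[0])-yaw,'axis-ang',np.arctan2(e[1],e[0])-yaw,(w>0).sum())
        b=(R<.031)&(g<38);Q=P[b.ravel()];D=Q-Q.mean(0);e2=np.linalg.svd(D,full_matrices=0)[2][0];e2*=np.sign(e2@mu)
        print('  bar',b.sum(),Q.mean(0),np.arctan2(e2[1],e2[0])-yaw)
    # knob
    b=np.zeros_like(m);b[180:197,235:258]=(g<40)[180:197,235:258]
    for a,c,_ in blobs(b,5): print('knob',a,c,plane(im,c,0.14))
    print('chest mid from dials', C.mean(0)+np.array([np.cos(yaw),np.sin(yaw)])*-.04)
E
python3 meas.py
```

```text
ring 314 [232.8 151.8] (0.5888322591781616, 0.06592223793268204, 0.04477235674858093) ((0.5888776183128357, 0.06580864638090134), (0.08784549683332443, 0.08835472911596298), 123.15951538085938)
ring 330 [268.4 150.8] (0.5919944643974304, -0.03355677053332329, 0.0446491576731205) ((0.5919016599655151, -0.03363024815917015), (0.08786296844482422, 0.0889352485537529), 103.98760986328125)
ring 305 [197.7 152.9] (0.5855053663253784, 0.16510222852230072, 0.0447637215256691) ((0.585680365562439, 0.16519363224506378), (0.08794823288917542, 0.0887727215886116), 55.356990814208984)
ring 202 [224.6 189.6] (0.47812092304229736, 0.08672808110713959, 0.04858991503715515) ((0.47933071851730347, 0.08566714078187943), (0.02493487484753132, 0.11010663211345673), 0.8634291291236877)
ring 399 [282.7 188.3] (0.48086413741111755, -0.07367658615112305, 0.09067288041114807) ((0.48441943526268005, -0.07085411995649338), (0.02793058194220066, 0.2006867378950119), 2.0542993545532227)
[[ 0.58568037  0.16519363]
 [ 0.47933072  0.08566714]
 [ 0.58887762  0.06580865]
 [ 0.59190166 -0.03363025]]
yaw 0.0321592887079
[... 247 characters left out ...]
3 axis-ang 1.5868147546438505 30
  bar 29 [-0.00403776 -0.00586421] -0.741019062983845
line 1 [-0.00392814 -0.0003189 ] pos-ang -3.092746675132394 axis-ang -1.6045080708373696 162meas.py:39: RuntimeWarning: Mean of empty slice.
  b=(R<.031)&(g<38);Q=P[b.ravel()];D=Q-Q.mean(0);e2=np.linalg.svd(D,full_matrices=0)[2][0];e2*=np.sign(e2@mu)
  ret = um.true_divide(
Traceback (most recent call last):
  File "meas.py", line 39, in <module>
    b=(R<.031)&(g<38);Q=P[b.ravel()];D=Q-Q.mean(0);e2=np.linalg.svd(D,full_matrices=0)[2][0];e2*=np.sign(e2@mu)
                                                      ~~~~~~~~~~~~~~~~~~~~~~~~~~~~~~~~~~~^^^
IndexError: index 0 is out of bounds for axis 0 with size 0
```

```bash
sed -i 's/if .04<r<.052:/if .04<r<.052 and y==y and x>.54:/; s/R<.027/R<.0225/; s/R<.031/R<.026/' meas.py; python3 meas.py | grep -v ring
```

```text
[[ 0.58569402  0.16519557]
 [ 0.58884752  0.0659772 ]
 [ 0.59190422 -0.0336878 ]]
yaw 0.031215233739468082 spacing 0.09926847049596806 0.09971186054896801
stud 0 5 [191.6 136.8] r 0.04341265649453354 ang 0.3341698759868073
stud 1 4 [240.5 137.5] r 0.04213289719191008 ang -0.5708731838426627
line 0 [ 0.01126509 -0.00733724] pos-ang -0.6085215337345873 axis-ang -0.7407034160393221 9
  bar 28 [-0.00274978 -0.00744149] -0.6828550090503167
line 1 [0.00913818 0.00814712] pos-ang 0.6969101577552123 axis-ang 0.7578127634613898 15
  bar 7 [-0.0073872  -0.00042841] 0.8746945188520436
line 2 [ 0.00366178 -0.01206211] pos-ang -1.3072759134711143 axis-ang -1.3533056275283717 11
  bar 19 [-0.00741017 -0.00037254] -1.384271058318748
chest mid from dials [0.54883474 0.06457992]
```

```bash
cat > m2.py <<'E'
from meas import *
zr=0.108;zs=0.111
for n in('top','side'):
    im=get(n);f=im['frame'].astype(int);hsv=cv2.cvtColor(im['frame'],cv2.COLOR_RGB2HSV)
    vv,uu=np.mgrid[0:384,0:512];UV=np.c_[uu.ravel(),vv.ravel()]
    C0=np.array([[.5857,.1652],[.5888,.0658],[.5919,-.0337]]);C=[]
    Pr=plane(im,UV,zr)[:,:2]
    m=((f.min(2)>150)&(hsv[...,1]<50)).ravel()
    for c in C0:
        k=m&(np.hypot(*(Pr-c).T)<.055)
        h=cv2.convexHull(UV[k].astype(np.int32).reshape(-1,1,2))[:,0]
        P=plane(im,h,zr)[:,:2].astype(np.float32);e=cv2.fitEllipse(P);C.append(e[0])
        print(n,'ring',np.round(e[0],4),np.round(e[1],4),'depth z',)
    C=np.array(C);d=C[0]-C[2];yaw=np.arctan2(-d[0],d[1]);print('yaw',yaw)
    Ps=plane(im,UV,zs)[:,:2]
    w0=np.clip(f[...,0]-f[...,2]-30,0,None).ravel().astype(float)
    for i in(0,1):
        v=Ps-C[i];r=np.hypot(*v.T);k=(r>.034)&(r<.048);w=w0*k
        p=(v*w[:,None]).sum(0)/w.sum();print(' stud',i,(w>0).sum(),'r',np.hypot(*p),'ang',np.arctan2(p[1],p[0])-yaw)
    if im['depth'] is not None:
        q=(np.linalg.inv(im['mtx'])@np.array([1,1,1]))
        R=ray(im,UV);X=im['xyz']+R*im['depth'].ravel()[:,None]
        for i in range(3):
            r=np.hypot(*(X[:,:2]-C[i]).T);z=X[:,2]
            print(' z ring',np.median(z[(r>.038)&(r<.042)]),'disc',np.median(z[(r>.018)&(r<.029)]))
            k=(r<.026)&(z>.134)&(z<.16);Q=X[k];mu=Q[:,:2].mean(0)-C[i];D=Q[:,:2]-Q[:,:2].mean(0)
            e=np.linalg.svd(D,full_matrices=0)[2][0];print('  bar',k.sum(),mu.round(4),(np.arctan2(e[1],e[0])-yaw+np.pi/2)%np.pi-np.pi/2,'top',np.percentile(Q[:,2],80) if k.any() else 0)
E
python3 m2.py
```

```text
top ring [0.5858 0.1653] [0.0884 0.0895] depth z
top ring [0.5889 0.0681] [0.0867 0.0988] depth z
top ring [ 0.5919 -0.0339] [0.0887 0.0895] depth z
yaw 0.030563750179367594
 stud 0 7 r 0.04283857467935514 ang 0.33366696196007917
 stud 1 5 r 0.043311194521877754 ang -0.6136612057091966
 z ring 0.10412907491247536 disc 0.12238132349908803
  bar 102 [-0.0001 -0.0011] -0.7337398015808207 top 0.14695251893052036
 z ring 0.10379721329296465 disc 0.12247198224254485
  bar 95 [-0.0005 -0.0028] 0.7567335009628837 top 0.1469683846430546
 z ring 0.10387238918538777 disc 0.12222120292284278
  bar 97 [-0.0006 -0.001 ] -1.380971989110729 top 0.14718481983710735
side ring [0.587  0.1638] [0.0901 0.1066] depth z
side ring [0.5898 0.0651] [0.0904 0.1052] depth z
side ring [ 0.5924 -0.0277] [0.0885 0.092 ] depth z
yaw 0.027860916340487152
 stud 0 17 r 0.043310125114539764 ang 0.39088861521223556
 stud 1 13 r 0.04249620995242262 ang -0.5219013010993213
 z ring 0.10414782437689873 disc 0.12276670749855056
  bar 72 [-0.0001  0.0053] -0.7514879489737996 top 0.14787177333318033
 z ring 0.10418070447926442 disc 0.12394004396993585
  bar 90 [0.0002 0.0042] 0.7739961304737228 top 0.14712792855004678
 z ring 0.10295710938339464 disc 0.12111847393058173
  bar 63 [0.0011 0.0002] -1.3723055774126713 top 0.1476760791588089
```

```bash
python3 -m inch '[[0,0,-23.7,15.92,-18.25,0,45],[0,0,-23.7,15.92,-18.25,0,45],[0,0,-23.7,15.92,-18.25,0,45],[0,0,-23.7,15.92,-18.25,0,45],[0,0,-23.7,15.92,-18.25,0,45],[0,0,-23.7,15.92,-18.25,0,45],[0,0,-23.7,15.92,-18.25,0,45],[0,0,-23.7,15.92,-18.25,0,45],[0,0,-23.7,15.92,-18.25,0,45],[0,0,-23.7,15.92,-18.25,0,45],[0,0,-23.7,15.92,-18.25,0,45],[0,0,-23.7,15.92,-18.25,0,45],[0,0,-23.7,15.92,-18.25,0,45],[0,0,-23.7,15.92,-18.25,0,45],[0,0,-23.7,15.92,-18.25,0,45]]' 20
cat > st.py <<'E'
from h import *
s=env.get_state();R=s['tcp_rot'];print('t',round(s['clock'],2),'p',np.round(s['position'],4),'yaw_y',np.degrees(np.arctan2(R[1][1],R[0][1])).round(1),'zax',np.round(np.array(R)[:,2],3),'F',np.round(s['contact_force'],1),'T',np.round(s['torque'],2),'gap',round(s['finger_gap'],4),'ff',s['finger_force'],'j',np.round(s['joint_pos'],2))
E
python3 st.py
```

```text
clock: 2.17
position: [0.5859, 0.1667, 0.2417]
tcp_rot: [[-0.761, 0.649, 0.0], [0.649, 0.761, 0.0], [0.0, 0.0, -1.0]]
contact_force: [-0.6, 0.1, 0.0]
finger_gap: 0.045
finger_force: 0.0
t 2.17 p [0.5859 0.1667 0.2417] yaw_y 49.5 zax [ 0.  0. -1.] F [-0.6  0.1  0. ] T [-0.07 -0.05  0.04] gap 0.045 ff 0.0 j [-0.64  0.24  0.38  1.57 -0.09  1.35  0.62]
```

```bash
python3 -m inch '[[0,0,0,0,-0.04,-2,45],[0,0,0,0,-0.04,-3.9,45],[0,0,0,0,-0.04,-3.9,45],[0,0,0,0,-0.04,-3.9,45],[0,0,0,0,-0.04,-3.9,5],[0,0,0,0,-0.04,-3.9,5],[0,0,0,0,-0.04,-3.9,5],[0,0,0,0,-0.04,-3.9,5],[0,0,0,0,-0.04,-3.9,5],[0,0,0,0,-0.04,-3.9,5]]' 20; python3 st.py
```

```text
clock: 3.42
position: [0.5877, 0.1667, 0.1442]
tcp_rot: [[-0.761, 0.649, 0.004], [0.649, 0.761, 0.002], [-0.001, 0.004, -1.0]]
contact_force: [4.7, 4.7, -3.3]
finger_gap: 0.014
finger_force: 20.0
t 3.42 p [0.5877 0.1667 0.1442] yaw_y 49.5 zax [ 0.004  0.002 -1.   ] F [ 4.7  4.7 -3.3] T [ 0.67 -1.    0.02] gap 0.014 ff 19.961756765842438 j [-0.63  0.31  0.37  1.69 -0.12  1.16  0.64]
```

```bash
python3 -m inch '[[0,0,5,0.05,0.03,0,5],[0,0,10,0.05,0.03,0,5],[0,0,15,0.05,0.03,0,5],[0,0,20,0.05,0.03,0,5],[0,0,25,0.05,0.03,0,5],[0,0,30,0.05,0.03,0,5],[0,0,35,0.05,0.03,0,5],[0,0,40,0.05,0.03,0,5],[0,0,45,0.05,0.03,0,5],[0,0,50,0.05,0.03,0,5],[0,0,55,0.05,0.03,0,5],[0,0,60,0.05,0.03,0,5],[0,0,61.4,0.05,0.03,0,5],[0,0,61.4,0.05,0.03,0,5],[0,0,61.4,0.05,0.03,0,5]]'; python3 st.py
```

```text
clock: 5.3
position: [0.5877, 0.1662, 0.1442]
tcp_rot: [[-0.935, -0.356, 0.001], [-0.356, 0.935, 0.001], [-0.001, 0.0, -1.0]]
contact_force: [2.2, 2.5, -0.3]
finger_gap: 0.0135
finger_force: 20.0
t 5.3 p [0.5877 0.1662 0.1442] yaw_y 110.8 zax [ 0.001  0.001 -1.   ] F [ 2.2  2.5 -0.3] T [ 0.54 -0.29 -0.02] gap 0.0135 ff 19.958235919475555 j [-0.5   0.3   0.22  1.68 -0.07  1.16  1.67]
```

```bash
python3 -m inch '[[0,0,0,0,0,0,45],[0,0,0,0,0,0,45],[0,0,0,0,0,0,45],[0,0,0,0,0,2.4,45],[0,0,0,0,0,2.4,45],[0,0,10,0.12,-2,2.4,45],[0,0,20,0.12,-3.98,2.4,45],[0,0,24.3,0.12,-3.98,2.4,45],[0,0,24.3,0.12,-3.98,2.4,45],[0,0,24.3,0.12,-3.98,1,45],[0,0,24.3,0.12,-3.98,0,45],[0,0,24.3,0.12,-3.98,0,45],[0,0,24.3,0.12,-3.98,0,45],[0,0,24.3,0.12,-3.98,0,5],[0,0,24.3,0.12,-3.98,0,5],[0,0,24.3,0.12,-3.98,0,5],[0,0,24.3,0.12,-3.98,0,5],[0,0,24.3,0.12,-3.98,0,5],[0,0,24.3,0.12,-3.98,0,5]]'; python3 st.py
```

```text
clock: 7.68
position: [0.5907, 0.066, 0.1442]
tcp_rot: [[-0.705, -0.709, 0.0], [-0.709, 0.705, -0.0], [-0.0, -0.0, -1.0]]
contact_force: [0.6, -0.1, -0.1]
finger_gap: 0.0138
finger_force: 20.0
t 7.67 p [0.5907 0.066  0.1442] yaw_y 135.2 zax [ 0. -0. -1.] F [ 0.6 -0.1 -0.1] T [-0.06 -0.12 -0.02] gap 0.0138 ff 19.990194439888 j [-0.35  0.27  0.23  1.72 -0.07  1.15  2.26]
```

```bash
python3 -m inch '[[0,0,-5,0,0,0,5],[0,0,-10,0,0,0,5],[0,0,-15,0,0,0,5],[0,0,-20,0,0,0,5],[0,0,-25,0,0,0,5],[0,0,-30,0,0,0,5],[0,0,-35,0,0,0,5],[0,0,-40,0,0,0,5],[0,0,-45,0,0,0,5],[0,0,-50,0,0,0,5],[0,0,-55,0,0,0,5],[0,0,-60,0,0,0,5],[0,0,-65,0,0,0,5],[0,0,-70,0,0,0,5],[0,0,-74,0,0,0,5],[0,0,-76,0,0,0,5],[0,0,-76,0,0,0,5],[0,0,-76,0,0,0,5]]'; python3 st.py
```

```text
clock: 9.93
position: [0.5906, 0.0669, 0.1442]
tcp_rot: [[-0.859, 0.512, 0.0], [0.512, 0.859, 0.001], [0.0, 0.001, -1.0]]
contact_force: [0.7, 2.3, -1.1]
finger_gap: 0.0136
finger_force: 20.0
t 9.93 p [0.5906 0.0669 0.1442] yaw_y 59.2 zax [ 0.     0.001 -1.   ] F [ 0.7  2.3 -1.1] T [ 0.44 -0.15 -0.09] gap 0.0136 ff 19.99061018228531 j [-0.5   0.28  0.4   1.73 -0.12  1.16  0.97]
```

```bash
python3 -m inch '[[0,0,0,0,0,0,45],[0,0,0,0,0,0,45],[0,0,0,0,0,0,45],[0,0,0,0,0,2.4,45],[0,0,-6,0.12,0,2.4,45],[0,0,-16,0.12,-2,2.4,45],[0,0,-26,0.12,-3.99,2.4,45],[0,0,-36,0.12,-3.99,2.4,45],[0,0,-46,0.12,-3.99,2.4,45],[0,0,-46,0.12,-3.99,2.4,45],[0,0,-46,0.12,-3.99,2.4,45]]'; python3 st.py
python3 - <<'E'
from h import *
t=get('top')['frame'];s=get('side')['frame']
a=cv2.resize(t[125:175,165:298],None,fx=6,fy=6,interpolation=cv2.INTER_CUBIC)
b=cv2.resize(s[150:240,165:285],None,fx=3.2,fy=3.2,interpolation=cv2.INTER_CUBIC)
W=np.zeros((595,800,3),np.uint8);W[:a.shape[0],:a.shape[1]]=a;W[302:302+b.shape[0],:b.shape[1]]=b
cv2.imwrite('pics/z1.png',W[...,::-1])
E
```

```text
clock: 11.3
position: [0.5935, -0.0335, 0.2041]
tcp_rot: [[-0.231, 0.973, -0.0], [0.973, 0.231, -0.0], [-0.0, -0.0, -1.0]]
contact_force: [0.4, -0.3, 0.3]
finger_gap: 0.0448
finger_force: 0.0
t 11.3 p [ 0.5935 -0.0335  0.2041] yaw_y 13.3 zax [-0. -0. -1.] F [ 0.4 -0.3  0.3] T [-0.09  0.06 -0.01] gap 0.0448 ff 0.0 j [-0.47  0.24  0.56  1.67 -0.13  1.27  0.35]
```

View pics/z1.png

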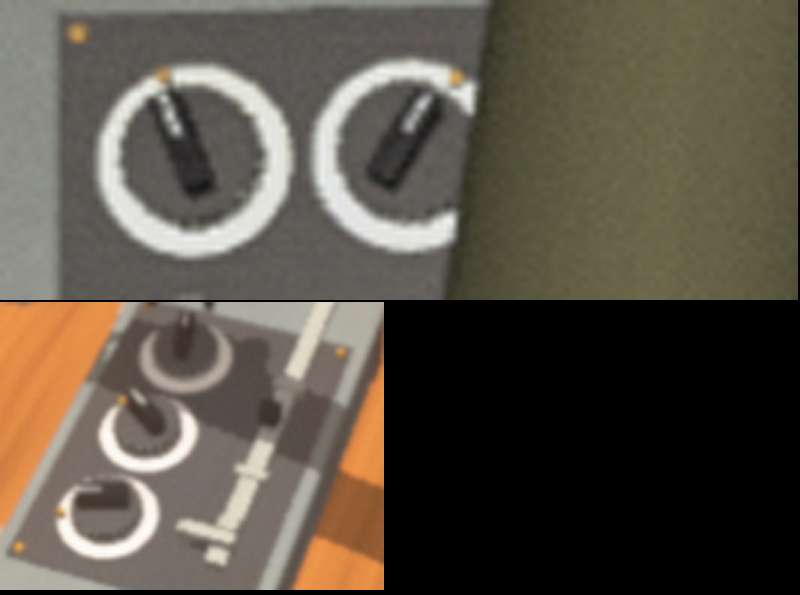

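Both pointers look close to their studs: left stud (162,75), middle stud (457,76). I'll check the angles numerically with depth.

Run:
```python
from h import *
C=np.array([[.5866,.1657],[.5897,.0665]]);yaw=.031
vv,uu=np.mgrid[0:384,0:512];UV=np.c_[uu.ravel(),vv.ravel()]
for n in('top','side'):
    im=get(n);f=im['frame'].astype(int)
    X=im['xyz']+ray(im,UV)*im['depth'].ravel()[:,None];z=X[:,2]
    P4=plane(im,UV,.108)[:,:2];w0=np.clip(f[...,0]-f[...,2]-30,0,None).ravel().astype(float)
    Pt=plane(im,UV,.146)[:,:2];g=f.min(2).ravel()
    for i in(0,1):
        r=np.hypot(*(X[:,:2]-C[i]).T)
        k=(r<.026)&(z>.141)&(z<.155);Q=X[k,:2];D=Q-Q.mean(0);e=np.linalg.svd(D,full_matrices=0)[2][0];e*=np.sign(e[0])
        v=P4-C[i];rr=np.hypot(*v.T);w=w0*((rr>.034)&(rr<.048));p=(v*w[:,None]).sum(0)/w.sum()
        v=Pt-C[i];rr=np.hypot(*v.T);q=np.where((rr<.0225)&(g>90),g-90,0).astype(float);l=(v*q[:,None]).sum(0)/q.sum()
        D=v-l;e2=np.linalg.eigh((D*q[:,None]).T@D)[1][:,1];e2*=np.sign(e2[0])
        A=lambda a:round(float(np.arctan2(a[1],a[0])-yaw),3)
        print(n,i,'bar',k.sum(),(Q.mean(0)-C[i]).round(4),A(e),'stud',A(p),np.hypot(*p).round(4),'line pos',A(l),'dir',A(e2),(q>0).sum())
```

```text
top 0 bar 86 [-0.0009 -0.0009] 0.336 stud 0.34 0.0429 line pos 0.368 dir 0.416 16
top 1 bar 88 [-0.0005 -0.0014] -0.586 stud -0.58 0.0426 line pos -0.617 dir -0.49 22
side 0 bar 78 [0.0007 0.0025] 0.335 stud 0.299 0.044 line pos -1.069 dir 0.569 76
side 1 bar 58 [0.0019 0.0031] -0.588 stud -0.577 0.0447 line pos -0.976 dir 0.02 45
```

Dials 1 and 2 are on code. Next I grip dial 3.

```bash
python3 -m inch '[[0,0,0,0,0,-1.4,45],[0,0,0,0,0,-2.4,45],[0,0,0,0,0,-2.4,45],[0,0,0,0,0,-2.4,45],[0,0,0,0,0,-2.4,5],[0,0,0,0,0,-2.4,5],[0,0,0,0,0,-2.4,5],[0,0,0,0,0,-2.4,5],[0,0,0,0,0,-2.4,5],[0,0,0,0,0,-2.4,5]]' 20; python3 st.py; python3 -m inch '[[0,0,2.5,0,0,0,5],[0,0,5,0,0,0,5],[0,0,7.5,0,0,0,5],[0,0,10,0,0,0,5],[0,0,12.5,0,0,0,5],[0,0,15,0,0,0,5],[0,0,17.5,0,0,0,5],[0,0,20,0,0,0,5],[0,0,22.5,0,0,0,5],[0,0,25,0,0,0,5],[0,0,27.5,0,0,0,5],[0,0,30,0,0,0,5],[0,0,32.5,0,0,0,5],[0,0,35,0,0,0,5],[0,0,37.5,0,0,0,5],[0,0,40,0,0,0,5]]'; python3 st.py
```

```text
clock: 12.75
position: [0.594, -0.0334, 0.1442]
tcp_rot: [[-0.228, 0.974, 0.001], [0.974, 0.228, 0.0], [-0.0, 0.001, -1.0]]
contact_force: [4.0, 0.3, -1.4]
finger_gap: 0.014
finger_force: 20.0
t 12.75 p [ 0.594  -0.0334  0.1442] yaw_y 13.2 zax [ 0.001  0.    -1.   ] F [ 4.   0.3 -1.4] T [-0.01 -0.6  -0.05] gap 0.014 ff 19.981969892978668 j [-0.45  0.29  0.55  1.73 -0.17  1.16  0.38]
clock: 14.75
position: [0.594, -0.0334, 0.1442]
tcp_rot: [[-0.801, 0.598, 0.001], [0.598, 0.801, 0.0], [-0.001, 0.001, -1.0]]
contact_force: [2.7, -0.1, -2.0]
finger_gap: 0.014
finger_force: 20.0
t 14.75 p [ 0.594  -0.0334  0.1442] yaw_y 53.2 zax [ 0.001  0.    -1.   ] F [ 2.7 -0.1 -2. ] T [-0.01 -0.56 -0.14] gap 0.014 ff 19.98646169900894 j [-0.37  0.28  0.45  1.73 -0.13  1.16  1.05]
```

```bash
python3 -m inch '[[0,0,2.5,0,0,0,5],[0,0,5,0,0,0,5],[0,0,7.5,0,0,0,5],[0,0,10,0,0,0,5],[0,0,12.5,0,0,0,5],[0,0,15,0,0,0,5]]'; python3 st.py
```

```text
clock: 15.5
position: [0.594, -0.0335, 0.1442]
tcp_rot: [[-0.929, 0.371, 0.001], [0.371, 0.929, 0.0], [-0.001, 0.001, -1.0]]
contact_force: [2.7, 0.5, -0.9]
finger_gap: 0.0139
finger_force: 20.0
t 15.5 p [ 0.594  -0.0335  0.1442] yaw_y 68.2 zax [ 0.001  0.    -1.   ] F [ 2.7  0.5 -0.9] T [ 0.02 -0.6  -0.13] gap 0.0139 ff 19.985033869743347 j [-0.34  0.28  0.42  1.73 -0.12  1.16  1.3 ]
```

```bash
python3 -m inch '[[0,0,2.5,0,0,0,5],[0,0,5,0,0,0,5],[0,0,7.5,0,0,0,5],[0,0,10,0,0,0,5],[0,0,12.5,0,0,0,5],[0,0,15,0,0,0,5]]'; python3 st.py
```

```text
clock: 16.25
position: [0.594, -0.0335, 0.1442]
tcp_rot: [[-0.993, 0.117, 0.001], [0.117, 0.993, 0.0], [-0.001, 0.0, -1.0]]
contact_force: [3.1, 1.3, -1.8]
finger_gap: 0.0137
finger_force: 20.0
t 16.25 p [ 0.594  -0.0335  0.1442] yaw_y 83.3 zax [ 0.001  0.    -1.   ] F [ 3.1  1.3 -1.8] T [ 0.08 -0.61 -0.04] gap 0.0137 ff 19.983395040035248 j [-0.31  0.28  0.38  1.73 -0.11  1.16  1.55]
```

```bash
python3 -m inch '[[0,0,2.5,0,0,0,5],[0,0,5,0,0,0,5],[0,0,7.5,0,0,0,5],[0,0,10,0,0,0,5],[0,0,12.5,0,0,0,5],[0,0,15,0,0,0,5]]'; python3 st.py
```

```text
clock: 17.0
position: [0.5941, -0.0336, 0.1442]
tcp_rot: [[-0.99, -0.142, 0.001], [-0.142, 0.99, 0.0], [-0.001, 0.0, -1.0]]
contact_force: [3.0, 0.6, -1.3]
finger_gap: 0.0143
finger_force: 20.4
t 17.0 p [ 0.5941 -0.0336  0.1442] yaw_y 98.2 zax [ 0.001  0.    -1.   ] F [ 3.   0.6 -1.3] T [ 0.13 -0.68 -0.5 ] gap 0.0143 ff 20.362181067466736 j [-0.28  0.28  0.35  1.73 -0.1   1.15  1.81]
```

Torque has jumped to 0.5 Nm, so the dial has stopped dead. I'll release, lift, and check that the ring rose. I'll also locate the knob.

```bash
python3 -m inch '[[0,0,0,0,0,0,45],[0,0,0,0,0,0,45],[0,0,0,0,0,0,45],[0,0,0,0,0,2.4,45],[0,0,-6.4,0,0,2.4,45],[0,0,-6.4,0,0,2.4,45]]'; python3 st.py
python3 - <<'E'
from h import *
vv,uu=np.mgrid[0:384,0:512];UV=np.c_[uu.ravel(),vv.ravel()]
M=np.array([.5499,.065]);c,s=np.cos(.031),np.sin(.031);Rc=np.array([[c,-s],[s,c]])
t=get('top');fr=t['frame'].copy()
for n,im in(('top',t),('side',get('side'))):
    X=im['xyz']+ray(im,UV)*im['depth'].ravel()[:,None];z=X[:,2];L=(X[:,:2]-M)@Rc
    k=(abs(L[:,0]+.07)<.02)&(abs(L[:,1])<.12)&(z>.138)&(z<.16)
    print(n,'knob n',k.sum(),'world',X[k,:2].mean(0) if k.any() else 0,'ext',np.ptp(L[k],axis=0) if k.any() else 0, 'chest',L[k].mean(0))
    for d in(.1,0):
        r=np.hypot(*(L-[.04,d]).T);print(' ring z',np.median(z[(r>.038)&(r<.042)]))
    k=(abs(L[:,0]+.07)<.03)&(L[:,1]>.1)&(L[:,1]<.2)&(z>.11)&(z<.15);print(' stop z',np.percentile(z[k],95) if k.any() else 0)
im=t; P=cv2.imread('pics/top0.png').max(2); m=np.zeros(P.shape,np.uint8); m[180:197,235:258]=P[180:197,235:258]<45
mo=cv2.moments(m);u=(mo['m10']/mo['m00'],mo['m01']/mo['m00']);print('px',u,m.sum(),plane(im,u,.144),((plane(im,u,.144)[0,:2]-M)@Rc))
E
```

```text
clock: 17.75
position: [0.5935, -0.0336, 0.2045]
tcp_rot: [[-0.999, -0.032, 0.001], [-0.032, 0.999, 0.0], [-0.001, 0.0, -1.0]]
contact_force: [-1.2, -0.1, -0.8]
finger_gap: 0.0449
finger_force: 0.0
t 17.75 p [ 0.5935 -0.0336  0.2045] yaw_y 91.8 zax [ 0.001  0.    -1.   ] F [-1.2 -0.1 -0.8] T [ 0.03  0.04 -0.01] gap 0.0449 ff 0.0 j [-0.3   0.23  0.37  1.66 -0.08  1.27  1.68]
top knob n 0 world 0 ext 0 chest [nan nan]
 ring z 0.11141528235666376
 ring z 0.11338568910317792
 stop z 0.13406656954908988
side knob n 36 world [0.48203852 0.03173855] ext [0.01937286 0.01769033] chest [-0.06885982 -0.0311421 ]
 ring z 0.11141735279504672
 ring z 0.11193157358413508
 stop z 0.134133784561132
px (244.75, 189.5) 4 [[0.47588344 0.0300484  0.144     ]] [-0.07506433 -0.03264066]<stdin>:8: RuntimeWarning: Mean of empty slice.
  ret = um.true_divide(
```

The rings rose 8 mm, so the lock has let go. I'll grip the knob across chest x, so the fingers clear the bolt's guides, and pull left.

```bash
python3 -m inch '[[0,0,-10,-1,0.5,0,45],[0,0,-20,-2,1,0,45],[0,0,-30,-3,1.5,0,45],[0,0,-40,-4.46,2.58,0,45],[0,0,-50,-4.46,2.58,0,45],[0,0,-60,-4.46,2.58,0,45],[0,0,-70,-4.46,2.58,0,45],[0,0,-80,-4.46,2.58,0,45],[0,0,-90,-4.46,2.58,0,45],[0,0,-90,-4.46,2.58,0,45],[0,0,-90,-4.46,2.58,-1.3,45],[0,0,-90,-4.46,2.58,-2.3,45],[0,0,-90,-4.46,2.58,-2.3,45],[0,0,-90,-4.46,2.58,-2.3,45],[0,0,-90,-4.46,2.58,-2.3,5],[0,0,-90,-4.46,2.58,-2.3,5],[0,0,-90,-4.46,2.58,-2.3,5],[0,0,-90,-4.46,2.58,-2.3,5],[0,0,-90,-4.46,2.58,-2.3,5]]' 20; python3 st.py
```

```text
clock: 20.23
position: [0.4822, 0.031, 0.1469]
tcp_rot: [[-0.031, 1.0, 0.001], [1.0, 0.031, 0.0], [0.0, 0.001, -1.0]]
contact_force: [0.9, -0.1, 2.4]
finger_gap: 0.0198
finger_force: 20.0
t 20.23 p [0.4822 0.031  0.1469] yaw_y 1.8 zax [ 0.001  0.    -1.   ] F [ 0.9 -0.1  2.4] T [-0.06  0.1   0.01] gap 0.0198 ff 20.000241100788116 j [-0.45  0.03  0.34  1.99 -0.01  1.13 -0.08]
```

```bash
python3 -m inch '[[0,0,0,-0.01,0.2,0,5],[0,0,0,-0.01,0.4,0,5],[0,0,0,-0.02,0.6,0,5],[0,0,0,-0.02,0.8,0,5],[0,0,0,-0.03,1,0,5],[0,0,0,-0.04,1.2,0,5],[0,0,0,-0.04,1.4,0,5],[0,0,0,-0.05,1.55,0,5],[0,0,0,-0.05,1.65,0,5],[0,0,0,-0.05,1.65,0,5],[0,0,0,-0.05,1.65,0,5]]' ; python3 st.py
```

```text
clock: 21.6
position: [0.481, 0.071, 0.1469]
tcp_rot: [[-0.03, 1.0, 0.001], [1.0, 0.03, -0.002], [-0.002, 0.0, -1.0]]
contact_force: [-0.8, -5.5, 7.6]
finger_gap: 0.0202
finger_force: 20.0
t 21.6 p [0.481  0.071  0.1469] yaw_y 1.7 zax [ 0.001 -0.002 -1.   ] F [-0.8 -5.5  7.6] T [-1.19  0.11  0.03] gap 0.0202 ff 19.999292492866516 j [-0.49  0.04  0.3   1.98 -0.01  1.13 -0.16]
```

Moved 40 mm and it presses on the hard stop. Now let go, lift, and verify.

```bash
python3 -m inch '[[0,0,0,0,-0.04,0,5],[0,0,0,0,-0.04,0,45],[0,0,0,0,-0.04,0,45],[0,0,0,0,-0.04,0,45],[0,0,0,0,-0.04,0,45],[0,0,0,0,-0.04,2,45],[0,0,0,0,-0.04,4,45],[0,0,0,0,-0.04,4,45],[0,0,0,0,-0.04,4,45],[0,0,0,0,-0.04,4,45]]'; python3 st.py
python3 - <<'E'
from h import *
vv,uu=np.mgrid[0:384,0:512];UV=np.c_[uu.ravel(),vv.ravel()]
M=np.array([.5499,.065]);c,s=np.cos(.031),np.sin(.031);Rc=np.array([[c,-s],[s,c]])
im=get('side');save(im,'pics/end.png')
X=im['xyz']+ray(im,UV)*im['depth'].ravel()[:,None];z=X[:,2];L=(X[:,:2]-M)@Rc
k=(abs(L[:,0]+.07)<.02)&(abs(L[:,1])<.12)&(z>.138)&(z<.16);print(k.sum(),L[k].mean(0))
E
```

```text
clock: 22.85
position: [0.4799, 0.071, 0.245]
tcp_rot: [[-0.031, 1.0, -0.003], [1.0, 0.031, -0.001], [-0.001, -0.003, -1.0]]
contact_force: [0.2, -0.6, -0.5]
finger_gap: 0.0453
finger_force: 0.0
t 22.85 p [0.4799 0.071  0.245 ] yaw_y 1.8 zax [-0.003 -0.001 -1.   ] F [ 0.2 -0.6 -0.5] T [-0.11  0.03  0.  ] gap 0.0453 ff 0.0 j [-0.5  -0.04  0.29  1.85  0.01  1.33 -0.18]
39 [-0.06807978  0.00893666]
```

View pics/end.png

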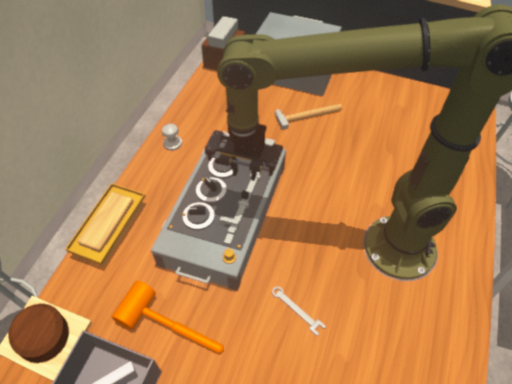

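The knob went from -31 mm to +9 mm, a full 40 mm of travel. The picture shows the gripper clear above it near (245,150), with the bushing at (229,257) and the mallet and wrench where they were.

```bash
python3 -c "
from workcell import env
print(env.close_job())"
```

```text
the job is handed in; nothing more can be done
None
```

The job is handed in: all three dials were set, the lock let go, and the bolt slid its full 40 mm open and was released, with the arm clear at about 23 s of the 67 s; the hand-in returned no verdict.

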